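# Dose the ring's beaker from the bench pump

### The arm

A 6-joint arm with a two-finger parallel gripper is mounted at the origin on the work surface. World frame = base frame: x ahead of the robot, y to its left, z up, the work surface at z = 0. Lengths are in mm, angles in rad, forces in N, time in s.
With the tool pointing down it reaches from about 425 to 950 mm from the base axis. Payload 3.5 kg.
Tool frame: the origin (TCP) lies midway between the tips of the shut fingers; the grasp point (between the pads) lies 19 mm behind it; z points along the fingers, y is the line along which they close (so a half turn about z gives the same grasp; the last joint's range is limited). The gripper opens to 85 mm and grips with 20 to 120 N. Pads are 22 mm wide; open, the fingers measure 114 mm over their backs; the gripper's body (76 mm by 85 mm) begins 54 mm behind the grasp point. The pads swing forward as they close: fully open they stand 13 mm farther back than shut.
Start: joints at [-1.443, 0.286, 1.577, -0, 1.279, -0.15], TCP at [185.137, -649.1, 231.325] pointing down, gripper open.
Joint ranges: [-2.77, 2.77], [-0.9, 2.22], [0.21, 2.48], [-1.53, 4.67], [0.24, 2.81], [-2.84, 2.84]. Speed limits (rad/s): [2.79, 2.79, 3.14, 3.14, 3.14, 3.14].

### API

Orientations are given as a unit quaternion [x, y, z, w].
In Python, from workcell import robot gives the robot as it stands. The module is installed in compiled form; this text tells all that it offers. Calls block until the motion is done:
- robot.reach(position, orientation): joint-space move of the TCP to a pose.
- robot.move_straight(position, feed=150, rot=None): straight line of the TCP; rot=None keeps the orientation; feed is the mean speed in mm/s.
- robot.set_joints(angles): joint-space move.
- robot.command_gripper(opening): finger opening in mm; the grip force is fixed at half the most; returns when the fingers have stopped.
- robot.dwell(seconds).
- robot.solve_ik(position, orientation): joint angles nearest the present ones, or None.
- robot.read_state(): the state.
- robot.camera(name): name is "scene" or "side" or "wrist"; returns the picture (400x640x3 uint8, red, green, blue); there is no depth.
- robot.camera_params(name): a dict with "fx", "fy", "cx", "cy" (pixels), "k1" (the pictures are not rectified: a ray, as slopes to the right and down, at radius r is drawn at 1 + k1 r^2 times it, then the intrinsics apply), "R" (3x3) and "t" (3): a world point X has camera coordinates R X + t; the wrist camera has in their place "T_tool_cam" (4x4, takes a point from camera to tool coordinates, whose origin is the TCP and whose axes are the flange's). Camera axes: x right, y down, z forward; pixel columns grow to the right and rows downward; lengths in mm; the calibration is good to about 2 mm. A picture is of the moment at which its call begins: read the wrist's pose just before it. camera_params takes no time and is no camera call.
A pose or a line that the arm cannot do raises robot.PlanningError and nothing moves.
- robot.hand_in(): hands the job in; it is judged then, once.
The state is a dict: "time": time; "q": joint angles; "joint_velocities": joint speeds; "effort": joint torques, N m; "ee_pos": TCP position; "ee_rot": TCP orientation; "ft_force": force on the tool from outside, world axes, zero at the start; "ft_torque": the same for the moment, N m; "finger_gap": finger opening in mm; "finger_force": force on a finger pad.
Only numpy, scipy, OpenCV 4.12 (cv2) and the standard library are available. Lean on these libraries where they do the work, as an engineer would, in place of code of your own. Each camera call takes 0.05 s, during which the arm holds its last target. There are 200 camera calls.

### The job

Give the beaker with the gold ring its dose of cleaning concentrate: swing the pump's spout over that beaker, press the pad on the pump head down firmly to its stop, without leaning hard on it, and let it come right up again before you swing the spout back clear of the bath. Do not work the pump with its spout anywhere but over that beaker, and leave the other things on the bench where they are.

Things in the scene. Friction and masses are not known exactly. Their poses are not given: they have to be found in the camera images.
- dispenser: white bottle 66 mm across, blue blank label, in a steel bracket screwed to the bench (fixed). Origin on the bench, on the axis of bottle and pump; z up. The bath stands on its -x side, the bracket's upright on its +x side. Its black screw closure (37 mm across) ends 187 mm above the bench; above it an orange knurled stop nut (25 mm across), then the white pump head.
- swivel (a joint): turn of the pump head and spout about the bottle's upright axis, in rad, anticlockwise seen from above as it grows, range -2.3 to 2.3. At 0 the spout points along the dispenser's own -x axis. It turns with light friction (0.06 N m) and stays where it is left.
- pump (a joint): how far the sprung head is pressed down, m; 0 = fully up. The spring resists with 4 N at the top, 8.5 N at 18 mm. After 6 to 18 mm the head meets the rubber-faced orange stop nut, set by hand; its place is not reported, so feel for it: the rubber gives only 1 mm per 6 N and the push climbs steeply. 12 to 22 N on the pad is firm; over 30 N damages the stop.
- thumb_pad: flat blue pad on top of the pump head, 30 mm across and 4 mm thick, on the bottle's axis; this is where to press. Origin at the middle of its underside, so that its top is 4 mm higher: 249 mm above the bench when the pump is up. The white head below it is 32 mm across.
- outlet (a point): mouth of the spout, at its underside, 109 mm from the bottle's axis. The spout is a straight, level white bar, 11 mm wide and 12 mm high, from the head (16 mm from the axis) to the outlet; pump up, its underside is 230 mm and its top 242 mm above the bench, the outlet 220 mm. +x points from the outlet to the pump's axis. Below it only the closure and nut stand higher than 170 mm.
- bath: grey ultrasonic bath (fixed), 112 mm in its x by 196 mm in its y, 126 mm high with the steel beaker cover; origin on the bench under its middle. Its +x long side is next to the dispenser, its -x side carries the dial. Two clear beakers hang in the cover side by side along y, 36 mm either way from its middle, their rims 155 mm above the bench.
- beaker_ring_mouth (a point): centre of the rim of the beaker that holds the gold ring with the red stone; mouth 45 mm inside. It may be the left or the right one.
- beaker_studs_mouth (a point): centre of the rim of the other beaker, which holds two silver ear studs; it gets no cleaner.
- flux_jar: bystander: white jar, black lid, 52 mm across, 58 mm high; origin at its foot. Leave it where it is.
- amber_bottle: bystander: amber glass bottle, 44 mm across, 95 mm high; origin at its foot. Leave it where it is.
- solder_tin: bystander: low round brass tin, 62 mm across, 24 mm high; origin at its foot. Leave it where it is.
- scratch_brush: bystander: brush lying flat; origin at its underside. Leave it where it is.
- mallet: bystander: brass-headed hammer lying flat; origin at its underside. Leave it where it is.
- bench_block: bystander: steel block 63 x 63 x 19 mm; origin at its underside. Leave it where it is.
- ring_clamp: bystander: wooden ring clamp, 150 x 28 x 28 mm, lying flat; origin at its underside. Leave it where it is.

How it is judged (in metres and radians):
On the way, in this order (a step that is already met when the one before it is completed fails the run):
1. the spout's outlet is over the ring's beaker (within 18 mm of the middle of its mouth) and the pump is up (horizontal distance between outlet and beaker_ring_mouth below 0.018 m and value of joint pump below 0.003 m), for 0.2 s.
2. the pad is pressed down onto the stop (head at least 5 mm down and more than 11 N on the pad) over that beaker (horizontal distance between outlet and beaker_ring_mouth below 0.018 m and value of joint pump above 0.005 m and contact force between anything else and thumb_pad above 11 N), for 0.05 s.
3. the pump has come up again, the pad free, the spout still over that beaker (horizontal distance between outlet and beaker_ring_mouth below 0.02 m and value of joint pump below 0.002 m and contact force between anything else and thumb_pad below 0.5 N), for 0.2 s.
At the end, for the whole second after the job is handed in: the spout's outlet is outside the bath's outline, beyond its dispenser side (more than 56 mm from the bath's middle along its x axis), at rest, and the pump is fully up (within 2 mm) (x of outlet in the frame of bath above 0.056 m and value of joint pump below 0.002 m and velocity of joint swivel between -0.1 and 0.1 rad/s); the robot touches nothing.
It fails at once if the pump is worked (over 4 mm down) while its outlet is not over the ring's beaker (over 20 mm from the middle) (value of joint pump above 0.004 m and not (horizontal distance between outlet and beaker_ring_mouth below 0.02 m)).
It fails at once if the pad is pressed with more than 30 N (contact force between anything else and thumb_pad above 30 N).
It fails at once if a bystander is moved more than 20 mm (distance of any of flux_jar, amber_bottle, solder_tin, scratch_brush, mallet, bench_block, ring_clamp from where it was at the start of the episode above 0.02 m).
It also fails if it takes over 58 s, if anything falls off the work surface, if the arm or the gripper's body presses on something with over 40 N, if the wrist force passes 120 N, or if a joint passes its speed limit or range.

## Working session

There is one attempt and no reset: what is moved stays moved. The work goes in short steps, each a Python script; the robot and the scene stay as the last script left them, time stands still between calls to the robot, and variables do not carry over. Pictures are saved under pics/ and viewed, at most 10 in all, crops included, and the job is handed in when it is done.

```bash
mkdir -p pics
python3 - <<'E'
from workcell import robot
import cv2
for n in("scene","side"):
    cv2.imwrite(f"pics/{n}0.png",robot.camera(n)[:,:,::-1])
    p=robot.camera_params(n);print(n,p)
print(robot.camera_params("wrist"))
s=robot.read_state();print(s["time"],s["ee_pos"],s["ee_rot"],s["ft_force"])
E
```

```text
scene {'fx': 416.5293495022605, 'fy': 416.5293495022605, 'cx': 321.08926355419476, 'cy': 198.14662866930567, 'k1': -0.016841266194137193, 'R': array([[-0.23046497,  0.97306212, -0.00599982],
       [ 0.68452659,  0.15773836, -0.71171761],
       [-0.69159905, -0.16813302, -0.70244006]]), 't': array([ 118.77826361, -291.92821814, 1640.09583303])}
side {'fx': 396.2996355775759, 'fy': 396.2996355775759, 'cx': 322.16140801764396, 'cy': 198.19592546637227, 'k1': -0.09079789039157032, 'R': array([[ 0.95692375, -0.29017316,  0.00982214],
       [-0.20628178, -0.70329739, -0.6803092 ],
       [ 0.20431536,  0.64897791, -0.73285941]]), 't': array([-541.68505289,  236.25225802, 1140.07808719])}
{'fx': 283.13397638286443, 'fy': 283.13397638286443, 'cx': 316.90222942821146, 'cy': 198.18703514730504, 'k1': -0.00016057600021964654, 'T_tool_cam': array([[-8.04390934e-04, -9.47194047e-01, -3.20659930e-01,
         8.28445362e+01],
       [ 9.99999663e-01, -8.14366316e-04, -1.02999262e-04,
        -5.91353293e-01],
       [-1.63574358e-04, -3.20659905e-01,  9.47194383e-01,
        -1.41924788e+02],
       [ 0.00000000e+00,  0.00000000e+00,  0.00000000e+00,
         1.00000000e+00]])}
0.1 [ 185.07463271 -648.52229596  230.06725113] [ 9.90366175e-01  1.38469178e-01  1.80524035e-05 -1.06069186e-03] [0.14506311 0.65844507 0.41793536]
```

View pics/scene0.png

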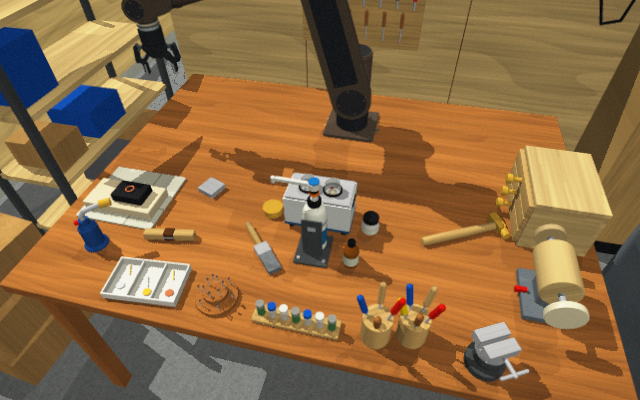

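View pics/side0.png

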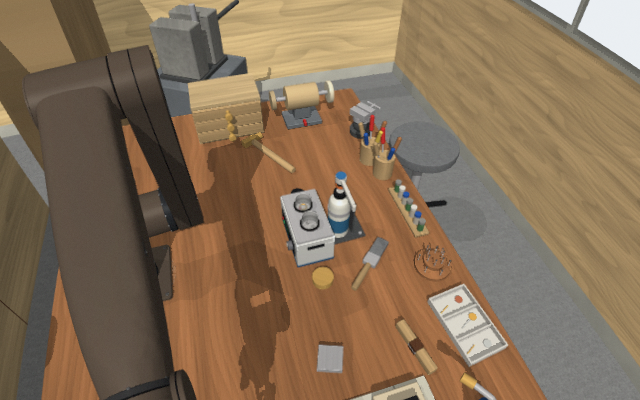

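The blue pad is at scene (314,183) and side (341,175). The spout tip is near scene (272,179) and side (353,208). The beaker rims are near scene (307,187)/(332,188) and side (303,203)/(311,222). Next I'll localise these points and take a closer look with the wrist camera.

```bash
cat > h.py <<'E'
from workcell import robot
import numpy as np, cv2
from scipy.spatial.transform import Rotation as Ro
def ray(n,u,v,st=None):
    p=robot.camera_params(n)
    D=np.array([p['k1'],0,0,0.]);K=np.array([[p['fx'],0,p['cx']],[0,p['fy'],p['cy']],[0,0,1]])
    a=cv2.undistortPoints(np.array([[[u,v]]],float),K,D)[0,0]
    d=np.array([a[0],a[1],1])
    if n=="wrist":
        T=p['T_tool_cam'];R=Ro.from_quat(st['ee_rot']).as_matrix()
        return np.array(st['ee_pos'])+R@T[:3,3], R@T[:3,:3]@d
    R=np.array(p['R']);return -R.T@np.array(p['t']),R.T@d
def atz(n,u,v,z,st=None):
    o,d=ray(n,u,v,st);return (o+d*(z-o[2])/d[2]).round(1)
def proj(n,X,st=None):
    p=robot.camera_params(n)
    if n=="wrist":
        T=p['T_tool_cam'];R=Ro.from_quat(st['ee_rot']).as_matrix()
        c=T[:3,:3].T@(R.T@(np.array(X)-st['ee_pos'])-T[:3,3])
    else: c=np.array(p['R'])@X+p['t']
    a=c[:2]/c[2];a=a*(1+p['k1']*(a@a));return (a*[p['fx'],p['fy']]+[p['cx'],p['cy']]).round(1)
def down(yaw): # tool z down, tool x axis at yaw
    return (Ro.from_euler('z',yaw)*Ro.from_euler('x',np.pi)).as_quat()
E
python3 - <<'E'
from h import *
print("pad",atz("scene",314,182,249),atz("side",341,175,249))
print("tip",atz("scene",272,179,236),atz("side",353,208,236))
print("bk",atz("scene",308,188,155),atz("scene",333,189,155),atz("side",303,203,155),atz("side",311,222,155))
for n,(x,y,w,h) in dict(scene=(250,160,110,110),side=(270,160,110,110)).items():
    im=cv2.imread(f"pics/{n}0.png")[y:y+h,x:x+w];cv2.imwrite(f"pics/{n}c.png",cv2.resize(im,None,fx=3.6,fy=3.6,interpolation=2))
a=[cv2.imread(f"pics/{n}c.png") for n in("scene","side")];cv2.imwrite("pics/c.png",np.hstack(a))
E
```

```text
pad [624.8   9.4 249. ] [618.8   4.1 249. ]
tip [ 624.  -101.2  236. ] [ 613.9 -108.4  236. ]
bk [552.9 -27.4 155. ] [541.3  40.9 155. ] [511.7  16.2 155. ] [514.6 -58.4 155. ]
```

View pics/c.png

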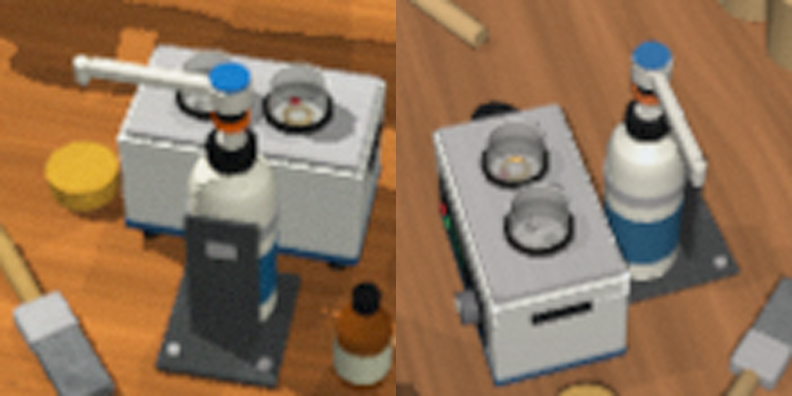

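The ring, with its gold and red stone, is in the +y beaker (scene right, side upper). I'll get a close top view with the wrist camera.

Run:
```python
from h import *
print("pad",atz("scene",313.9,181.4,249),atz("side",341.1,175,249))
print("tip",atz("scene",272.8,178.3,242),atz("side",354.4,208.6,242))
print("ring",atz("scene",333.3,183,155),atz("side",303.6,198.9,155)); print("studs",atz("scene",307.8,179.4,155),atz("side",310.3,216.4,155))
robot.reach([560,-60,400],down(np.pi/2))
s=robot.read_state();print(s["time"],s["ee_pos"],s["ee_rot"],s["q"])
np.save("st1.npy",np.r_[s["ee_pos"],s["ee_rot"]])
cv2.imwrite("pics/w1.png",robot.camera("wrist")[:,:,::-1])
```

```text
pad [622.7   8.6 249. ] [619.   4. 249.]
tip [627.2 -97.5 242. ] [ 614.5 -116.2  242. ]
ring [517.2  36.6 155. ] [517.5  31.3 155. ]
studs [518.6 -36.9 155. ] [518.2 -38.4 155. ]
2.6417 [559.96397254 -60.81412294 399.50527004] [ 7.07585243e-01  7.06627887e-01 -2.75779889e-04 -2.76908592e-04] [-2.88189637e-01 -3.95348389e-02  1.63400922e+00 -2.20169352e-04
  1.54786826e+00 -2.86830601e-01]
```

View pics/w1.png

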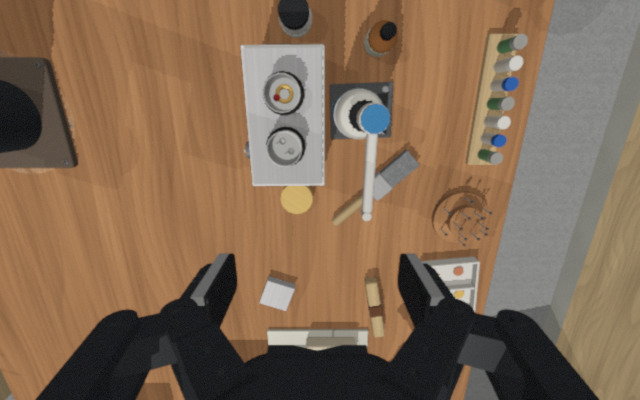

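The wrist view shows the pad at (375,119), the spout end at (367,217), and the rims at about (284,92) for the ring beaker (gold ring and red stone visible) and (287,146) for the studs. Now I'll turn these pixels into positions.

Run:
```python
from h import *
a=np.load("st1.npy");st=dict(ee_pos=a[:3],ee_rot=a[3:])
W=lambda u,v,z:atz("wrist",u,v,z,st)
print("pad",W(375,119,249),"tip",W(367,217,242),"mid",W(371,170,242))
print("ring",W(284,92,155),"studs",W(287,146,155))
print("bath corners",W(242,46,126),W(324,44,126),W(324,186,126),W(253,186,126))
im=cv2.imread("pics/w1.png")[30:230,230:410];cv2.imwrite("pics/w1c.png",cv2.resize(im,None,fx=3,fy=3,interpolation=2))
```

```text
pad [617.9   6.5 249. ] tip [ 617.  -101.8  242. ] mid [618.3 -47.  242. ]
ring [517.9  35.  155. ] studs [519.3 -33.6 155. ]
bath corners [461.9  92.6 126. ] [569.4  94.6 126. ] [570.5 -98.6 126. ] [462.1 -98.4 126. ]
```

View pics/w1c.png

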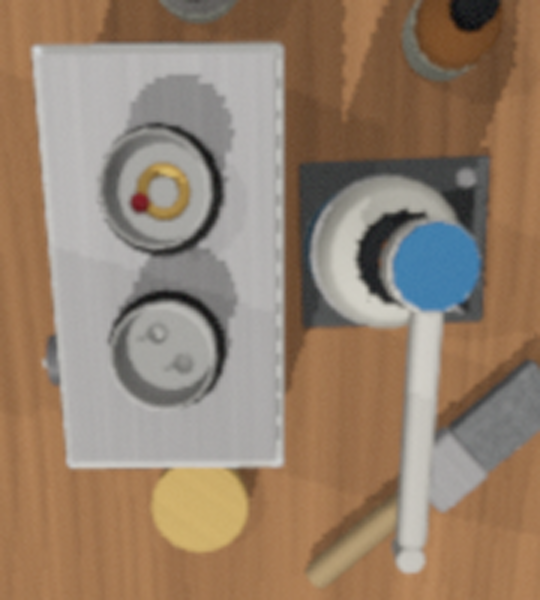

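Measurements agree: axis (619,6.5), spout at about -91°, ring mouth (517,35), which is 106 mm from the axis. The target direction is about 164.6°. I'll straddle the spout with the fingers and swing it.

```bash
cat >> h.py <<'E'
A=np.array([619,6.5])
def P(deg,r,z): return [A[0]+r*np.cos(np.radians(deg)),A[1]+r*np.sin(np.radians(deg)),z]
def O(deg): return down(np.radians(deg-180))
def swing(a,b,r,z,n):
    for d in np.linspace(a,b,n+1)[1:]: robot.move_straight(P(d,r,z),feed=60,rot=O(d))
def show(t):
    s=robot.read_state();print(t,round(s["time"],2),np.round(s["ee_pos"],1),np.round(s["ft_force"],1),round(s["finger_gap"],1),np.round(s["q"],2))
E
python3 - <<'E'
from h import *
robot.command_gripper(45)
robot.reach(P(269.2,70,300),O(269.2));show("above")
robot.move_straight(P(269.2,70,208),feed=100);show("down")
robot.command_gripper(15);show("closed")
swing(269.2,164.6,70,208,10);show("swung")
robot.command_gripper(45)
robot.move_straight(P(164.6,70,300),feed=120);show("up")
robot.reach([560,-60,400],down(np.pi/2))
s=robot.read_state();np.save("st2.npy",np.r_[s["ee_pos"],s["ee_rot"]]);print(s["time"])
im=robot.camera("wrist")[:,:,::-1];cv2.imwrite("pics/w2.png",im);cv2.imwrite("pics/w2c.png",cv2.resize(im[30:230,230:410],None,fx=3,fy=3,interpolation=2))
E
```

```text
above 3.7 [618.  -63.5 300.2] [-0.5  1.3  1.3] 45.2 [-0.27  0.13  1.64 -0.    1.38 -0.25]
down 4.77 [618.6 -63.7 209.1] [ 0.2  0.8 -0. ] 45.3 [-0.27  0.19  1.73 -0.    1.22 -0.25]
closed 5.17 [618.1 -63.5 208.3] [-0.1  0.5 -0.5] 15.3 [-0.27  0.19  1.74 -0.    1.22 -0.25]
swung 8.83 [551.5  24.8 207.9] [-0.4 -0.7  0.6] 15.1 [-0.14  0.04  1.9  -0.    1.2   1.7 ]
up 10.15 [551.   25.2 298.9] [-0.  -0.1  0. ] 45.1 [-0.14 -0.03  1.8  -0.    1.37  1.7 ]
11.8833
```

View pics/w2c.png

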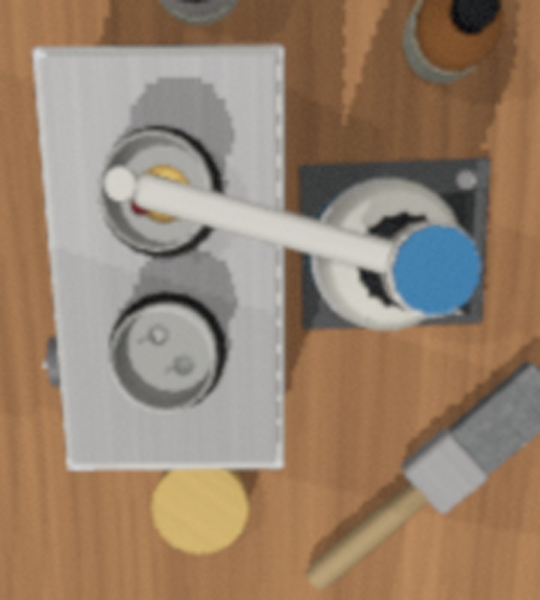

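The spout end is at crop (120,184), i.e. full frame (270,91.3). I'll compare it with the mouth, then press only if it's within 10 mm.

Run:
```python
from h import *
a=np.load("st2.npy");st=dict(ee_pos=a[:3],ee_rot=a[3:])
W=lambda u,v,z:atz("wrist",u,v,z,st)
tip=W(270,91.3,238);m=W(283,93.5,155);pad=W(375.7,119.8,249);print(tip,m,pad)
print("scene mouth",atz("scene",333.3,183,155))
if np.hypot(*(tip-m)[:2])>10: raise SystemExit("check")
robot.command_gripper(0)
q=down(np.pi/2)
xy=[618.5,6.5]
robot.reach([*xy,290],q);robot.move_straight([*xy,258],feed=60);robot.dwell(.4)
f0=np.mean([robot.read_state()["ft_force"][2] for _ in range(3)])
z=258;log=[];hit=None
while z>225:
    s=0.5 if (hit is None or log[-1][1]<9.0) else 0.3
    if hit is None: s=1
    z-=s;robot.move_straight([*xy,z],feed=15);st=robot.read_state()
    f=st["ft_force"][2]-f0;log.append((round(st["ee_pos"][2],1),round(f,1)))
    if f>2: hit=hit or z
    if f>14.5: break
robot.dwell(.15);show("press");print(log)
robot.move_straight([*xy,262],feed=40);robot.dwell(.5);show("up")
robot.move_straight([*xy,320],feed=120)
im=robot.camera("side")[:,:,::-1];cv2.imwrite("pics/s3.png",cv2.resize(im[140:270,250:400],None,fx=4,fy=4,interpolation=2))
```

```text
[512.8  33.9 238. ] [516.4  34.2 155. ] [618.5   6.8 249. ]
scene mouth [517.2  36.6 155. ]
press 24.28 [618.8   6.5 238.8] [-4.4 -0.6 14.1] 0.2 [-0.15  0.16  1.71 -0.    1.27 -0.15]
[(np.float64(256.9), np.float64(0.7)), (np.float64(255.8), np.float64(-0.4)), (np.float64(254.9), np.float64(-0.1)), (np.float64(253.9), np.float64(0.0)), (np.float64(252.8), np.float64(-0.1)), (np.float64(251.9), np.float64(-0.5)), (np.float64(250.9), np.float64(0.6)), (np.float64(249.9), np.float64(-0.0)), (np.float64(249.1), np.float64(0.6)), (np.float64(248.9), np.float64(4.7)), (np.float64(247.9), np.float64(4.1)), (np.float64(247.1), np.float64(3.2)), (np.float64(246.5), np.float64(4.5)), (np.float64(246.0), np.float64(4.0)), (np.float64(245.6), np.float64(4.2)), (np.float64(245.0), np.float64(4.6)), (np.float64(244.5), np.float64(5.5)), (np.float64(244.1), np.float64(4.6)), (np.float64(243.6), np.float64(5.1)), (np.float64(243.1), np.float64(4.3)), (np.float64(242.6), np.float64(5.3)), (np.float64(242.1), np.float64(5.1)), (np.float64(241.7), np.float64(5.5)), (np.float64(241.2), np.float64(6.2)), (np.float64(240.8), np.float64(5.5)), (np.float64(240.3), np.float64(5.2)), (np.float64(240.2), np.float64(7.2)), (np.float64(240.1), np.float64(8.1)), (np.float64(239.9), np.float64(8.1)), (np.float64(239.7), np.float64(9.9)), (np.float64(239.6), np.float64(10.4)), (np.float64(239.6), np.float64(9.9)), (np.float64(239.4), np.float64(11.4)), (np.float64(239.4), np.float64(11.2)), (np.float64(239.3), np.float64(11.2)), (np.float64(239.2), np.float64(12.3)), (np.float64(239.1), np.float64(12.1)), (np.float64(239.0), np.float64(14.0)), (np.float64(238.9), np.float64(14.0)), (np.float64(238.8), np.float64(15.0))]
up 25.61 [618.5   6.5 262. ] [0.3 0.4 0.3] -0.0 [-0.15  0.14  1.69  0.    1.31 -0.15]
```

View pics/s3.png

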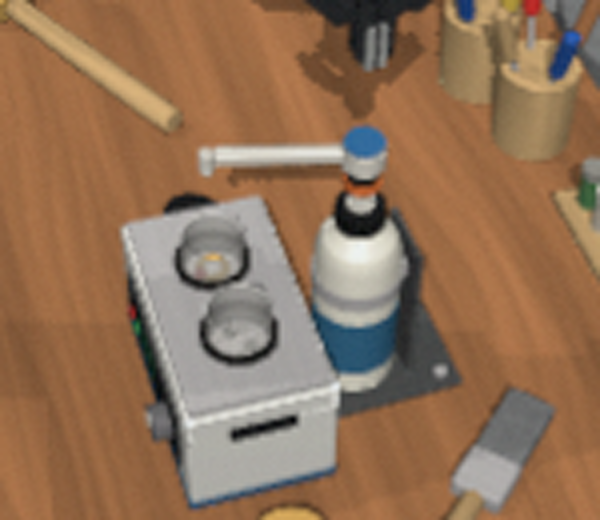

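The head is fully up again and the spout is still over the ring beaker (tip at crop (206,160)). Next I'll swing it back clear.

Run:
```python
from h import *
robot.command_gripper(45)
robot.reach(P(164.6,70,310),O(164.6))
robot.move_straight(P(164.6,70,208),feed=100)
robot.command_gripper(15);show("closed")
swing(164.6,266,70,208,10);robot.dwell(.2);show("swung")
robot.command_gripper(45)
robot.move_straight(P(266,70,310),feed=120)
robot.reach([560,-60,400],down(np.pi/2));show("up")
im=robot.camera("wrist")[:,:,::-1];cv2.imwrite("pics/w4.png",im[20:260,200:440])
```

```text
closed 29.98 [551.6  25.1 208.2] [ 0.8 -0.1 -0.5] 15.2 [-0.14  0.04  1.9   0.    1.2   1.7 ]
swung 33.77 [613.8 -63.2 208.1] [-0.7  0.4 -0.2] 15.1 [-0.27  0.18  1.75 -0.    1.21 -0.2 ]
up 35.67 [559.8 -60.  400.4] [ 1.1  0.5 -0.2] 44.9 [-0.29 -0.04  1.63  0.    1.55 -0.29]
```

View pics/w4.png

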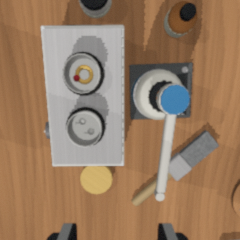

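The spout end is at crop (160,196), well right of the bath's edge at about 124, and the bystanders look unmoved.

```bash
python3 -c "
from workcell import robot
print(robot.hand_in())"
```

```text
the job is handed in; nothing more can be done
None
```

The gold-ring beaker got its dose: one press to the stop at about 15 N with the spout over that beaker, the head came fully up, the spout was swung back clear of the bath, and the job is handed in (no verdict was returned).

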